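# Slide the tool caddy into its parking bay

## Task

Push the blue tool caddy across the bench into the yellow parking bay until its far long side sits flush against the bay's back stop, then leave it there and back away. It is tall and stands on a grippy rubber sole: push on its base, low down, so that it slides and does not tip; do not lift it, and keep off its tall carrying frame. Leave the varnish bottle, the grey tub and the roll of red tape where they are.

Things in the scene. Friction and masses are not known exactly. Their poses are not given: they have to be found in the camera images.
- caddy: blue steel tool caddy, 0.65 to 1 kg, its base a closed box on a black rubber sole: 104 mm deep (its x), 130 mm wide (its y), flat upright sides 62 mm high; tall carrying frame on top. Origin at the centre of its underside, z up. It starts before the bay's mouth, +x roughly towards the back stop; push low on the -x long side of the base and it slides; pushed on the frame it tips.
- caddy_frame: the caddy's upright carrying frame, fixed to it, to be kept off; same origin and axes as the caddy. It stands over the middle of the base, 12 to 16 mm thick along x, 124 mm wide along y, from 62 mm to 190 mm above the bench: two steel posts, a black grip bar at the top and a blue panel below. Its near face is 44 mm in from the long sides of the base.
- bay: yellow U-shaped bay of rails 26 mm high, fixed. Origin on the bench where the parked caddy has its origin; x points from the open mouth to the back stop, whose face is at x = 52 mm. Side rails 154 mm apart inside, parallel from the stop to x = -5 mm, then flared to 180 mm at the mouth, x = -41 mm. The parked caddy reaches x = -52 mm, out of the mouth, so it is pushed from outside.
- varnish: brown squeeze bottle of varnish with white cap, 50 mm round, 140 mm tall, loose; origin at the centre of its underside. Bystander.
- tub: grey plastic tub with bits in it, 71 mm round, 40 mm tall, loose; origin at the centre of its underside. Bystander.
- tape: roll of dark red tape lying flat, 95 mm round, 24 mm high, loose; origin at the centre of its underside. Bystander.

How it is judged (in metres and radians):
On the way:
1. the tool caddy, upright on the bench, has been slid into the mouth of the bay (x of caddy in the frame of bay above -0.06 m and height (world z) of caddy below 0.008 m and angle between caddy's own z axis and vertical below 0.1 rad), for 0.05 s.
At the end, for the whole second after the job is handed in: The tool caddy stands flat on the bench inside the bay, at rest, its far long side against the back stop (within 7 mm, and square to it within 4 degrees), between the side rails; the bystanders are within 15 mm of where they stood (x of caddy in the frame of bay between -0.007 and 0.007 m and y of caddy in the frame of bay between -0.018 and 0.018 m and angle between the x axis of caddy and the x axis of bay, either way round below 0.07 rad and angle between caddy's own z axis and vertical below 0.04 rad and height (world z) of caddy below 0.005 m and linear speed of caddy below 0.01 m/s and distance of each of varnish, tub, tape from where it was at the start of the episode below 0.015 m); the robot touches nothing.
It fails at once if the tool caddy is tipped more than about 6 degrees (angle between caddy's own z axis and vertical above 0.1 rad).
It fails at once if the tool caddy is lifted more than 15 mm (height (world z) of caddy above 0.015 m).
It fails at once if the tall carrying frame is pushed or held (contact force between any of the fingers, the arm and caddy_frame above 1.5 N).
It fails at once if a bystander (varnish bottle, tub or red tape) is moved 15 mm or knocked over (distance of any of varnish, tub, tape from where it was at the start of the episode above 0.015 m or angle between any of varnish, tub, tape's own z axis and vertical above 0.4 rad).
It also fails if it takes over 38 s, if anything falls off the work surface, if the arm or the gripper's body presses on something with over 40 N, if the wrist force passes 120 N, or if a joint passes its speed limit or range.

## Robot

A 6-joint arm with a two-finger parallel gripper is mounted at the origin on the work surface; the furniture and walls round the work are solid. World frame = base frame: x ahead of the robot, y to its left, z up, the work surface at z = 0. Lengths are in m, angles in degrees, forces in N, time in s.
With the tool pointing down it reaches from about 0.425 to 1.125 m from the base axis. Payload 14.9 kg.
Tool frame: the origin (TCP) lies midway between the tips of the shut fingers; the grasp point (between the pads) lies 19 mm behind it; z points along the fingers, y is the line along which they close (so a half turn about z gives the same grasp; the last joint's range is limited). The gripper opens to 91 mm and grips with 3 to 60 N. Pads are 32 mm wide; open, the fingers measure 118 mm over their backs; the gripper's body (76 mm by 178 mm) begins 60 mm behind the grasp point.
Start: joints at [37.512, 21.709, 99.362, -0, 58.929, -1.908], TCP at [0.541, 0.444, 0.214] pointing down, gripper open.
Joint ranges: [-158.91, 158.91], [-42.39, 125.64], [0.06, 152.35], [-60.88, 240.88], [17.5, 164.5], [-176.32, 176.32]. Speed limits (degrees/s): [108.29, 108.29, 136.94, 180, 180, 180].

## Interface

Orientations are given as [roll, pitch, yaw] about the fixed x, y, z axes, in that order (R = Rz(yaw) Ry(pitch) Rx(roll)).
In Python, from workcell import robot, imaging, models gives the robot as it stands. The module is installed in compiled form; this text tells all that it offers.
- The arm moves only by the shell command python3 -m crank 'ROWS' [FORCE]. ROWS is JSON, one flat list of numbers, 7 for each row, row after row: the gripper's target within -1 to 1 (shut at 1, half-way at 0, fully open at -1), then the shift along the tool's x, y, z in m, then the turn, a rotation vector about the tool's x, y, z in degrees. In form: [hand, x, y, z, ax, ay, az, hand, x, y, z, ax, ay, az, ...]. A call has exactly 10 rows; each row shifts and turns the commanded pose from where the row before left it, along the tool's axes as they then stand; what a row does not reach is not made up. A row lasts 1/10 s, in which the tool goes at most 50 mm and 8.59 degrees, less where a joint would pass 70% of its speed; a pose out of reach is approached as far as the arm can. A call with a gripper value outside its range is refused whole. The fingers move at their own pace and stop on an object; FORCE is the grip in N (left out, the last holds). Time passes only in rows, so rows that do not move let the fingers close, or fill a call up. It gives the time, the measured TCP pose, the force, the opening and the grip force at its end, in the units of the state.
- robot.sense(): the state, without advancing time (a new reading comes with each control period).
- imaging.get_image(name): name is "side" or "top" or "wrist"; returns a dict with "image" (384x512x3 uint8, red, green, blue), "K" (3x3 intrinsics, pixels), "R" (3x3) and "t" (3): a world point X has camera coordinates R X + t; the wrist camera has in their place "T_tool_cam" (4x4, takes a point from camera to tool coordinates, whose origin is the TCP and whose axes are the flange's). Camera axes: x right, y down, z forward; pixel columns grow to the right and rows downward; lengths in m; the calibration is good to about 2 mm. A picture is of the moment at which its call begins: read the wrist's pose just before it. There is no depth.
- robot.finish_job(): hands the job in; it is judged then, once.
Trained networks look in the newest picture that a camera, given by its name, has taken for a name from the list of things; names that differ only in an ending like _2 or _b are one class to them, and where a whole thing is asked for, a point or a joint stands for the part that bears it (a point fixed in the world has none). Each returns a list of dicts, best first, with "conf" (0 to 1); they miss things now and then, are a little off and sometimes report something else, mostly with a low value. They report only what shows in the picture. A call takes as long as a camera call.
- models.find_in(thing, camera): "location" ([x, y, z] in m, in the coordinates of the camera as it stood for that picture, good to about 4 mm: the middle of the surface that is visible of it).
- models.cut_out(thing, camera): "pixels" (384x512 bool, what is visible of it).
The state is a dict: "time": time; "qpos": joint angles; "dq": joint speeds; "tau": joint torques, N m; "position": TCP position; "eef_rot": TCP orientation; "wrist_force": force on the tool from outside, world axes, zero at the start; "moment": the same for the moment, N m; "gripper_width": finger opening in m; "gripper_force": force on a finger pad.
Only numpy, scipy, OpenCV 4.12 (cv2) and the standard library are available. Lean on these libraries where they do the work, as an engineer would, in place of code of your own. Each camera call takes 0.05 s, during which the arm holds its last target. There are 200 camera calls.

## Working session

There is one attempt and no reset: what is moved stays moved. The work goes in short steps, Python scripts to look and compute and a shell command to move; the robot and the scene stay as the last step left them, time stands still between calls to the robot, and variables do not carry over. Pictures are saved under pics/ and viewed, at most 10 in all, crops included, and the job is handed in when it is done.

```bash
mkdir -p pics; python3 - <<'E'
from workcell import robot, imaging, models
import cv2, numpy as np
s=robot.sense(); print(s['time'],s['position'],s['eef_rot'],s['gripper_width'])
ims=[]
for c in ['top','side']:
    d=imaging.get_image(c); ims.append(d['image']); cv2.imwrite(f'pics/{c}0.png',d['image'][:,:,::-1])
    print(c,d['K'].tolist(),d['R'].tolist(),d['t'].tolist())
    R,t=d['R'],d['t']
    for n in ['caddy','caddy_frame','bay','varnish','tub','tape']:
        for r in models.find_in(n,c)[:2]:
            print(c,n,round(r['conf'],2),np.round(R.T@(np.array(r['location'])-t),3))
E
```

```text
0.0 [0.54045865 0.44424172 0.21329535] [-1.79937831e+02 -2.21175850e-05  1.29420819e+02] 0.09114462370300536
top [[433.2882318745013, 0.0, 259.74153530370035], [0.0, 433.2882318745013, 193.8643465884754], [0.0, 0.0, 1.0]] [[0.003647101038520087, -0.9999932738890122, 0.0003883693473357603], [-0.9927989999905296, -0.0036673647010574775, -0.1197359430327991], [0.1197365619675924, 5.111638252119185e-05, -0.9928056975638768]] [-0.014849644672839802, 0.5846879500458014, 1.1354685412496044]
top caddy 0.58 [0.454 0.252 0.061]
top caddy_frame 0.81 [0.449 0.264 0.169]
top bay 0.84 [0.582 0.058 0.022]
top varnish 0.67 [0.676 0.011 0.084]
top tub 0.66 [0.736 0.161 0.015]
side [[488.26449520241846, 0.0, 261.28734233654103], [0.0, 488.26449520241846, 192.96996673712596], [0.0, 0.0, 1.0]] [[0.9197064107729447, -0.39260665719208776, 0.0003615405951487081], [-0.15244524292325173, -0.35796112659365686, -0.9212080545446131], [0.36180183235193564, 0.847185838276499, -0.3890701601646256]] [-0.5377934136231981, 0.1309506392386055, 1.003642300378998]
side caddy 0.88 [0.438 0.238 0.06 ]
side caddy_frame 0.66 [0.445 0.257 0.112]
side bay 0.93 [0.552 0.042 0.019]
side varnish 0.64 [0.68  0.009 0.081]
side tub 0.73 [0.715 0.154 0.024]
side tape 0.56 [ 0.447 -0.282  0.02 ]
```

View pics/top0.png

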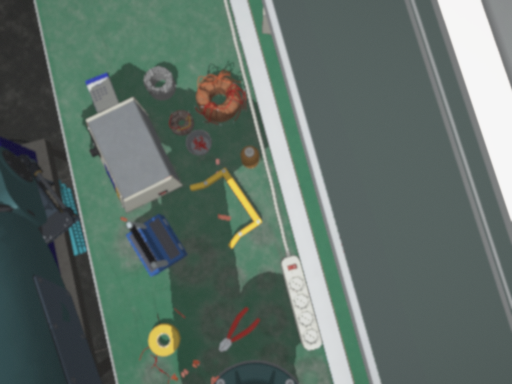

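View pics/side0.png

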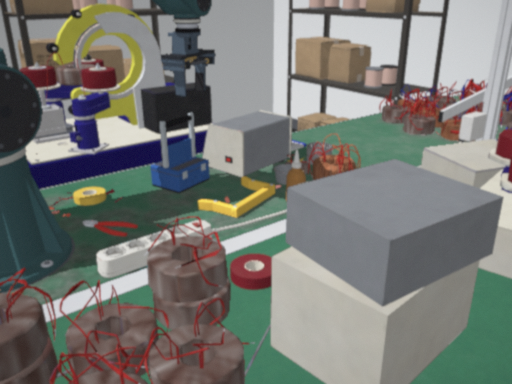

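The top picture shows the caddy around px (157,243) and the bay with corners near (225,172) and (260,220). A large grey-white box at (88–180, 98–207) stands close to the pushing lane. I'll fit the poses and locate that box.

```bash
cat > h.py <<'E'
import numpy as np, cv2
from workcell import robot, imaging, models
from scipy.optimize import minimize
def rot(a): c,s=np.cos(a),np.sin(a); return np.array([[c,-s],[s,c]])
def proj(d,P): 
    q=P@np.asarray(d['R']).T+d['t']; q=q@np.asarray(d['K']).T; return q[:,:2]/q[:,2:]
def prism(poly,z0,z1,p):
    xy=np.asarray(poly)@rot(p[2]).T+p[:2]
    return np.vstack([np.c_[xy,np.full(len(xy),z)] for z in (z0,z1)])
def rect(x0,x1,y0,y1): return [(x0,y0),(x1,y0),(x1,y1),(x0,y1)]
def caddy(p): 
    return [prism(rect(-.052,.052,-.065,.065),0,.062,p)]
def frame(p):
    return [prism(rect(-.007,.007,a,b),.062,.19,p) for a,b in ((-.062,-.052),(.052,.062))]+[prism(rect(-.007,.007,-.062,.062),.175,.19,p)]
def bay(p,th=.012):
    o=[prism(rect(.052,.052+th,-.077-th,.077+th),0,.026,p)]
    for s in (1,-1):
        o.append(prism([(.052,s*.077),(-.005,s*.077),(-.005,s*(.077+th)),(.052,s*(.077+th))],0,.026,p))
        o.append(prism([(-.041,s*.09),(-.005,s*.077),(-.005,s*(.077+th)),(-.041,s*(.09+th))],0,.026,p))
    return o
S=4
def render(d,parts):
    m=np.zeros((384*S,512*S),np.uint8)
    for P in parts: cv2.fillConvexPoly(m,cv2.convexHull(np.round((proj(d,P)+.5)*S).astype(np.int32)),1)
    return cv2.resize(m.astype(np.float32),(512,384),interpolation=cv2.INTER_AREA)
def fit(ds,masks,f,p0,extra=None):
    def c(p):
        e=0
        for d,m in zip(ds,masks):
            r=render(d,f(p)); e+=1-np.minimum(r,m).sum()/np.maximum(r,m).sum()
        return e
    p0=np.array(p0,float); st=np.array([.015,.015,.15]+[.006]*(len(p0)-3))
    sx=np.vstack([p0]+[p0+st*np.eye(len(p0))[i] for i in range(len(p0))])
    r=minimize(c,p0,method='Nelder-Mead',options=dict(initial_simplex=sx,xatol=1e-4,fatol=1e-4))
    return r.x,r.fun
def best(n,c):
    r=models.cut_out(n,c); return r[0]['pixels'].astype(np.float32) if r else None
E
python3 - <<'E'
from h import *
D={c:imaging.get_image(c) for c in ('top','side')}
M={}
for c in D:
    imaging.get_image(c)
    for n in ('caddy','bay','caddy_frame'): M[c,n]=best(n,c)
ov=[]
for n,f,p0 in (('caddy',lambda p:caddy(p)+frame(p),[.45,.25,-.95]),('bay',lambda p:bay(p,p[3]),[.56,.08,-.95,.012])):
    for cs in (('top',),('side',),('top','side')):
        if any(M[c,n] is None for c in cs): print(n,cs,'none');continue
        x,e=fit([D[c] for c in cs],[M[c,n] for c in cs],f,p0); print(n,cs,np.round(x,4),np.degrees(x[2]).round(1),round(e,3))
    M['p',n]=x,f
out=[]
for c,(u0,u1,v0,v1) in (('top',(70,280,90,290)),('side',(130,340,80,280))):
    im=cv2.resize(D[c]['image'][:,:,::-1],None,fx=4,fy=4,interpolation=cv2.INTER_CUBIC)
    for n,col in (('caddy',(0,255,255)),('bay',(255,0,255))):
        x,f=M['p',n]
        for P in f(x): cv2.polylines(im,[cv2.convexHull(np.round((proj(D[c],P)+.5)*4).astype(np.int32))],True,col,1)
    out.append(cv2.resize(im[v0*4:v1*4,u0*4:u1*4],(400,381)))
cv2.imwrite('pics/ov1.png',np.hstack(out))
E
```

```text
caddy ('top',) [ 0.4492  0.262  -0.991 ] -56.8 0.029
caddy ('side',) [ 0.4498  0.265  -0.9448] -54.1 0.158
caddy ('top', 'side') [ 0.4488  0.2618 -0.9725] -55.7 0.201
bay ('top',) [ 0.5486  0.0901 -0.9648  0.0154] -55.3 0.16
bay ('side',) [ 0.5498  0.0901 -0.9586  0.0114] -54.9 0.086
bay ('top', 'side') [ 0.549   0.0898 -0.9602  0.0139] -55.0 0.275
```

View pics/ov1.png

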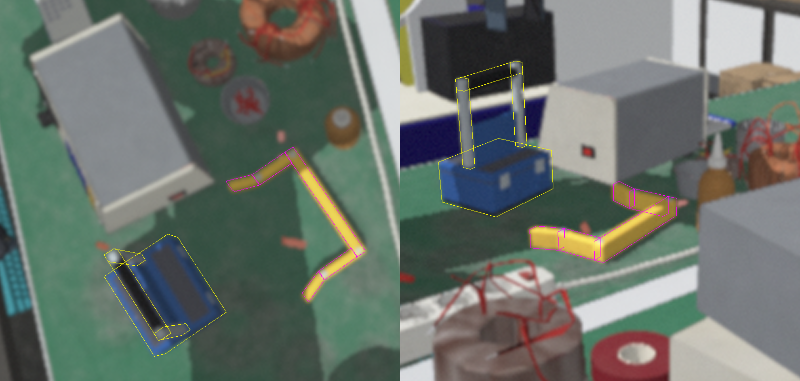

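Overlay fits well: caddy ≈ (0.449, 0.262, −56.5°), bay ≈ (0.549, 0.090, −55.1°). In the bay frame the caddy is at x −0.198, y +0.016. The grey box's near side is at by ≈ 0.12–0.15. I'll push with the fingers partly closed (narrower span), the tool's −x along the bay's x.

```bash
python3 -m crank '[-0.3,0,0,0,0,0,4.5, -0.3,0.005,-0.03,0,0,0,0, -0.3,0.005,-0.03,0,0,0,0, -0.3,0.005,-0.03,0,0,0,0, -0.3,0,-0.03,0,0,0,0, -0.3,0,-0.03,0,0,0,0, -0.3,0,-0.03,0,0,0,0, -0.3,0,-0.004,0,0,0,0, -0.3,0,0,0,0,0,0, -0.3,0,0,0,0,0,0]'
cat >> h.py <<'E'
B=np.array([.549,.0898]); A=np.radians(-55.0)
def st():
    s=robot.sense(); print('t',round(s['time'],2),'bay xy',np.round(rot(-A)@(s['position'][:2]-B),4),'z',round(s['position'][2],4),'rot',np.round(s['eef_rot'],1),'F',np.round(s['wrist_force'],1),'Fb',np.round(rot(-A)@s['wrist_force'][:2],1),'w',round(s['gripper_width'],3))
E
python3 -c "from h import *; st()"
```

```text
time: 2.2
position: [0.3822, 0.3521, 0.2143]
eef_rot: [179.9, -0.0, 124.9]
wrist_force: [-0.9, 0.1, -0.4]
gripper_width: 0.0591
gripper_force: 0.0
t 2.2 bay xy [-0.3106  0.0138] z 0.2143 rot [179.9  -0.  124.9] F [-0.9  0.1 -0.4] Fb [-0.5 -0.7] w 0.059
```

```bash
python3 -m crank '[-0.3,0,0,0.03,0,0,0, -0.3,0,0,0.03,0,0,0, -0.3,0,0,0.03,0,0,0, -0.3,0,0,0.03,0,0,0, -0.3,0,0,0.03,0,0,0, -0.3,0,0,0.025,0,0,0, -0.3,0,0,0.015,0,0,0, -0.3,0,0,0.009,0,0,0, -0.3,0,0,0.004,0,0,0, -0.3,0,0,0,0,0,0]'
python3 - <<'E'
from h import *
st()
d=imaging.get_image('side'); e=imaging.get_image('top')
cv2.imwrite('pics/b.png',np.hstack([cv2.resize(x['image'][v:v+150,u:u+150,::-1],(400,400),interpolation=cv2.INTER_CUBIC) for x,u,v in ((d,110,90),(e,70,160))]))
E
```

```text
time: 3.2
position: [0.3817, 0.3517, 0.0111]
eef_rot: [180.0, -0.0, 124.9]
wrist_force: [-0.0, -0.1, 0.4]
gripper_width: 0.059
gripper_force: 0.0
t 3.2 bay xy [-0.3106  0.0132] z 0.0111 rot [180.   -0.  124.9] F [-0.  -0.1  0.4] Fb [ 0.  -0.1] w 0.059
```

View pics/b.png

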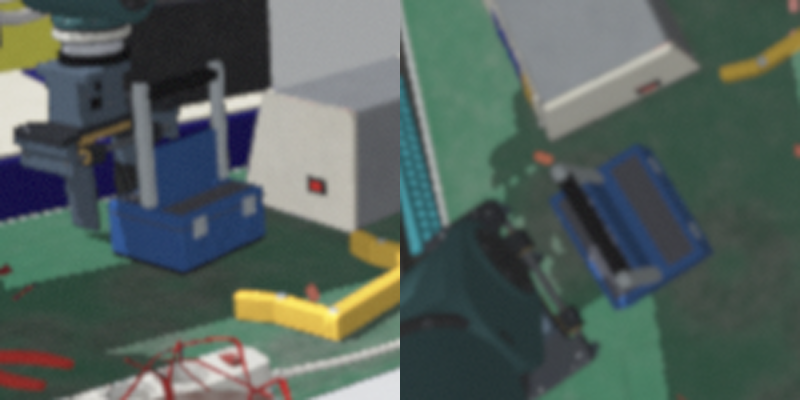

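Gripper stands low behind the caddy's -x long side, clear of the frame and the grey box. Pushing now.

```bash
python3 -m crank '[-0.3,-0.006,0,0,0,0,0, -0.3,-0.008,0,0,0,0,0, -0.3,-0.008,0,0,0,0,0, -0.3,-0.006,0,0,0,0,0, -0.3,-0.005,0,0,0,0,0, -0.3,-0.004,0,0,0,0,0, -0.3,-0.004,0,0,0,0,0, -0.3,-0.005,0,0,0,0,0, -0.3,-0.005,0,0,0,0,0, -0.3,-0.005,0,0,0,0,0]'
python3 - <<'E'
from h import *
st()
ds=[imaging.get_image('top')]; m=best('caddy','top')
x,e=fit(ds,[m],lambda p:caddy(p)+frame(p),[.455,.25,-.98]); print(rot(-A)@(x[:2]-B),np.degrees(x[2]-A),e)
E
```

```text
time: 4.3
position: [0.4132, 0.3055, 0.0109]
eef_rot: [-180.0, -0.0, 124.9]
wrist_force: [-3.8, 4.7, 0.5]
gripper_width: 0.0592
gripper_force: 2.8
t 4.3 bay xy [-0.2546  0.0125] z 0.0109 rot [-180.    -0.   124.9] F [-3.8  4.7  0.5] Fb [-6.  -0.4] w 0.059
[-0.18294673  0.0185194 ] 2.590200938821602 0.11774879693984985
```

```bash
python3 -m crank '[-0.3,-0.005,0,0,0,0,0, -0.3,-0.006,-0.0005,0,0,0,0, -0.3,-0.007,-0.001,0,0,0,0, -0.3,-0.007,-0.001,0,0,0,0, -0.3,-0.007,-0.001,0,0,0,0, -0.3,-0.007,-0.001,0,0,0,0, -0.3,-0.007,-0.001,0,0,0,0, -0.3,-0.007,-0.001,0,0,0,0, -0.3,-0.007,-0.001,0,0,0,0, -0.3,-0.005,0,0,0,0,0]'
python3 - <<'E'
from h import *
st()
ds=[imaging.get_image(c) for c in ('top','side')]
for i,c in enumerate(('top','side')):
    m=best('caddy',c)
    if m is None: continue
    x,e=fit([ds[i]],[m],lambda p:caddy(p)+frame(p),[.49,.19,-.96]); print(c,rot(-A)@(x[:2]-B),np.degrees(x[2]-A),e)
im=[]
for x,u,v in ((ds[1],110,90),(ds[0],120,110)):
    q=x['image'].copy()
    im.append(cv2.resize(q[v:v+150,u:u+150,::-1],(400,400),interpolation=cv2.INTER_CUBIC))
cv2.imwrite('pics/c.png',np.hstack(im))
E
```

```text
time: 5.4
position: [0.4444, 0.2478, 0.0109]
eef_rot: [-180.0, -0.0, 124.9]
wrist_force: [-3.6, 5.3, 0.1]
gripper_width: 0.0596
gripper_force: 3.1
t 5.4 bay xy [-0.1894  0.0049] z 0.0109 rot [-180.    -0.   124.9] F [-3.6  5.3  0.1] Fb [-6.4  0.1] w 0.06
top [-0.11571916  0.01039963] 4.458190877060283 0.1546047329902649
side [-0.1220658   0.01425412] 3.057065584350117 0.7010794878005981
```

View pics/c.png

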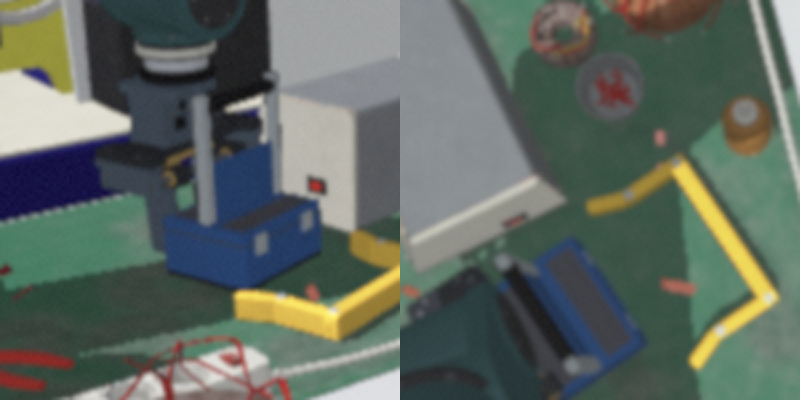

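The caddy slides flat and nearly square, and the gripper is clear of the grey box. Continuing with a slight shift towards the bay's centre.

```bash
python3 -m crank '[-0.3,-0.005,0,0,0,0,0, -0.3,-0.006,-0.001,0,0,0,0, -0.3,-0.007,-0.001,0,0,0,0, -0.3,-0.007,-0.001,0,0,0,0, -0.3,-0.007,-0.001,0,0,0,0, -0.3,-0.007,-0.001,0,0,0,0, -0.3,-0.007,-0.001,0,0,0,0, -0.3,-0.007,-0.001,0,0,0,0, -0.3,-0.007,-0.001,0,0,0,0, -0.3,-0.005,0,0,0,0,0]'
python3 - <<'E'
from h import *
st()
ds=[imaging.get_image(c) for c in ('top','side')]
for i,c in enumerate(('top','side')):
    m=best('caddy',c)
    if m is None: continue
    x,e=fit([ds[i]],[m],lambda p:caddy(p)+frame(p),[.52,.14,-.96]); print(c,rot(-A)@(x[:2]-B),np.degrees(x[2]-A),e)
im=[]
for x,u,v in ((ds[1],150,90),(ds[0],140,110)):
    q=x['image'].copy()
    im.append(cv2.resize(q[v:v+140,u:u+140,::-1],(400,400),interpolation=cv2.INTER_CUBIC))
cv2.imwrite('pics/d.png',np.hstack(im))
E
```

```text
time: 6.6
position: [0.4749, 0.1901, 0.0109]
eef_rot: [-180.0, -0.0, 124.9]
wrist_force: [-4.0, 5.1, 1.5]
gripper_width: 0.0591
gripper_force: 3.6
t 6.6 bay xy [-0.1246 -0.0032] z 0.0109 rot [-180.    -0.   124.9] F [-4.   5.1  1.5] Fb [-6.4 -0.3] w 0.059
top [-0.04995756  0.0021803 ] 4.178083034350529 0.2347584366798401
side [-0.05875663  0.00906168] 2.3117906428756583 0.18080776929855347
```

View pics/d.png

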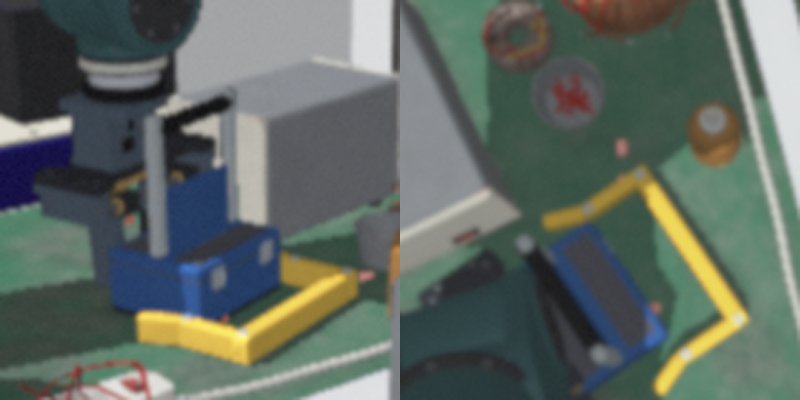

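The caddy is in the mouth between the flared rails and upright. About 55 mm remain.

```bash
python3 -m crank '[-0.3,-0.004,0,0,0,0,0, -0.3,-0.005,-0.001,0,0,0,0, -0.3,-0.005,-0.001,0,0,0,0, -0.3,-0.005,-0.001,0,0,0,0, -0.3,-0.005,0,0,0,0,0, -0.3,-0.005,0,0,0,0,0, -0.3,-0.005,0,0,0,0,0, -0.3,-0.005,0,0,0,0,0, -0.3,-0.004,0,0,0,0,0, -0.3,-0.003,0,0,0,0,0]'; python3 -c "from h import *; st()"
```

```text
time: 7.8
position: [0.4986, 0.1509, 0.0109]
eef_rot: [-180.0, -0.0, 124.9]
wrist_force: [-4.3, 6.8, 3.3]
gripper_width: 0.0589
gripper_force: 4.0
t 7.8 bay xy [-0.0789 -0.0062] z 0.0109 rot [-180.    -0.   124.9] F [-4.3  6.8  3.3] Fb [-8.1  0.4] w 0.059
```

```bash
python3 -m crank '[-0.3,-0.001,0,0,0,0,0, -0.3,-0.001,0,0,0,0,0, -0.3,-0.001,0,0,0,0,0, -0.3,-0.001,0,0,0,0,0, -0.3,-0.001,0,0,0,0,0, -0.3,-0.001,0,0,0,0,0, -0.3,0,0,0,0,0,0, -0.3,0,0,0,0,0,0, -0.3,0,0,0,0,0,0, -0.3,0,0,0,0,0,0]'; python3 -c "from h import *; st()"
```

```text
time: 8.8
position: [0.502, 0.146, 0.0109]
eef_rot: [-180.0, -0.0, 124.9]
wrist_force: [-3.7, 3.8, 2.9]
gripper_width: 0.0594
gripper_force: 2.8
t 8.8 bay xy [-0.073  -0.0062] z 0.0109 rot [-180.    -0.   124.9] F [-3.7  3.8  2.9] Fb [-5.2 -0.8] w 0.059
```

```bash
python3 -m crank '[-0.3,-0.001,0,0,0,0,0, -0.3,-0.001,0,0,0,0,0, -0.3,-0.001,0,0,0,0,0, -0.3,-0.001,0,0,0,0,0, -0.3,0,0,0,0,0,0, -0.3,0,0,0,0,0,0, -0.3,0,0,0,0,0,0, -0.3,0,0,0,0,0,0, -0.3,0,0,0,0,0,0, -0.3,0,0,0,0,0,0]'; python3 - <<'E'
from h import *
st()
ds=[imaging.get_image(c) for c in ('top','side')]
for i,c in enumerate(('top','side')):
    m=best('caddy',c)
    if m is None: continue
    x,e=fit([ds[i]],[m],lambda p:caddy(p)+frame(p),[.548,.09,-.96]); print(c,rot(-A)@(x[:2]-B),np.degrees(x[2]-A),e)
im=[]
for x,u,v in ((ds[1],170,90),(ds[0],150,130)):
    q=x['image'].copy()
    im.append(cv2.resize(q[v:v+120,u:u+120,::-1],(400,400),interpolation=cv2.INTER_CUBIC))
cv2.imwrite('pics/e.png',np.hstack(im))
E
```

```text
time: 9.8
position: [0.5033, 0.1451, 0.0111]
eef_rot: [-180.0, -0.2, 124.8]
wrist_force: [-16.2, 41.6, 9.5]
gripper_width: 0.0592
gripper_force: 21.7
t 9.8 bay xy [-0.0715 -0.0057] z 0.0111 rot [-180.    -0.2  124.8] F [-16.2  41.6   9.5] Fb [-43.4  10.6] w 0.059
top [-3.34232251e-05 -4.69256525e-04] 1.2779302111640147 0.3828626275062561
side [-0.01151311  0.01320839] 3.71040737375778 0.2854086756706238
```

View pics/e.png

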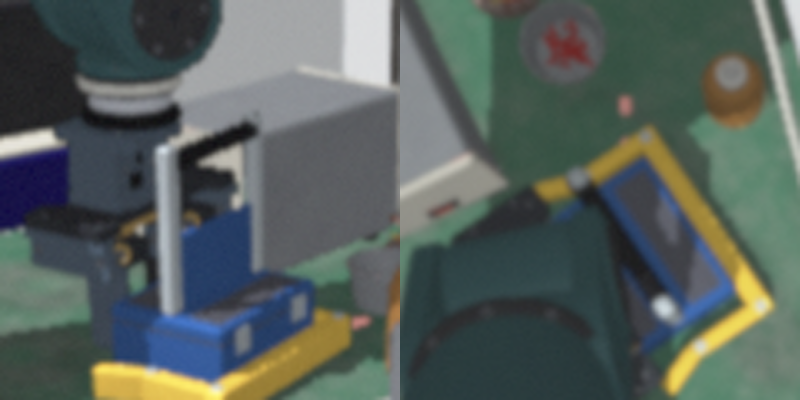

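Force rose sharply (43 N): the caddy's far side is against the stop in both views. Backing away straight, then up.

```bash
python3 -m crank '[-0.3,0.002,0,0,0,0,0, -0.3,0.004,0,0,0,0,0, -0.3,0.01,0,0,0,0,0, -0.3,0.015,0,0,0,0,0, -0.3,0.02,0,0,0,0,0, -0.3,0.02,0,0,0,0,0, -0.3,0.02,0,0,0,0,0, -0.3,0.02,0,0,0,0,0, -0.3,0.02,0,0,0,0,0, -0.3,0.02,0,0,0,0,0]'
python3 -m crank '[-0.3,0.02,0,0,0,0,0, -0.3,0.02,0,0,0,0,0, -0.3,0,0,-0.03,0,0,0, -0.3,0,0,-0.03,0,0,0, -0.3,0,0,-0.03,0,0,0, -0.3,0,0,-0.03,0,0,0, -0.3,0,0,-0.03,0,0,0, -0.3,0,0,-0.03,0,0,0, -0.3,0,0,0,0,0,0, -0.3,0,0,0,0,0,0]'
python3 - <<'E'
from h import *
st()
ds=[imaging.get_image(c) for c in ('top','side')]
for i,c in enumerate(('top','side')):
    m=best('caddy',c)
    if m is None: continue
    x,e=fit([ds[i]],[m],lambda p:caddy(p)+frame(p),[.548,.09,-.96]); print(c,rot(-A)@(x[:2]-B),np.degrees(x[2]-A),e)
im=[]
for x,u,v in ((ds[1],170,90),(ds[0],150,130)):
    q=x['image'].copy()
    im.append(cv2.resize(q[v:v+120,u:u+120,::-1],(400,400),interpolation=cv2.INTER_CUBIC))
cv2.imwrite('pics/f.png',np.hstack(im))
E
```

```text
time: 11.0
position: [0.417, 0.2674, 0.0109]
eef_rot: [-180.0, 0.0, 124.9]
wrist_force: [0.1, 0.9, -0.8]
gripper_width: 0.0594
gripper_force: 0.0
time: 12.0
position: [0.3949, 0.2995, 0.1911]
eef_rot: [179.9, 0.0, 124.9]
wrist_force: [0.4, -0.3, -0.6]
gripper_width: 0.0591
gripper_force: 0.0
t 12.0 bay xy [-0.2601 -0.006 ] z 0.1911 rot [179.9   0.  124.9] F [ 0.4 -0.3 -0.6] Fb [0.5 0.2] w 0.059
top [-0.00167631 -0.00042291] -0.2600591790837021 0.03406059741973877
side [-0.00962307  0.00904133] 3.602881932075045 0.25632244348526
```

View pics/f.png

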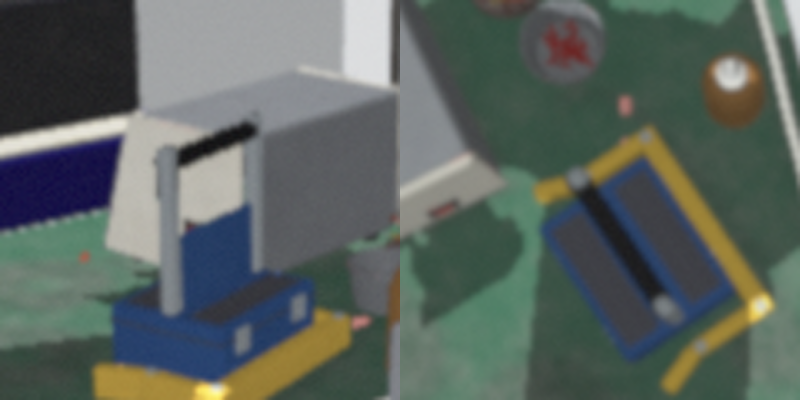

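The caddy is flush against the stop: the top fit gives x −1.7 mm, y −0.4 mm and −0.3°, and the side fit is spoiled where rails hide the base. The gripper is clear and the bystanders look undisturbed.

```bash
python3 -c "from workcell import robot; print(robot.finish_job())"
```

```text
the job is handed in; nothing more can be done
None
```

The caddy is parked flush against the bay's back stop (about 2 mm and 0.3° off by the top camera), the arm is clear of everything, and the job was handed in at about 12 s; no verdict came back, and I checked the tub and varnish only by eye and did not re-check the tape, which was well away from the push.

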